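# Clean the chalkboard erasers from the covered supply tray

### The job

If a chalk box stands on the bed of the eraser cleaner, first lift it off and stand it on the desk. Slide the wooden cover of the pine tray all the way back, without lifting it off, to see which pockets hold erasers (two or three do), set all of them on the cleaner's bed together, pad down, and with all lying there press the pedal down to its stop for a moment. Then return the erasers to the pockets, pad down, one to a pocket, slide the cover fully forward again, and leave everything else on the desk undisturbed.

Things in the scene. Friction and masses are not known exactly. Their poses are not given: they have to be found in the camera images.
- tray: Fixed low pine tray, 328 (x) x 300 (y) x 72 mm high, on either side of the desk, turned a little. Origin: centre of its underside; x points from the pockets (front, x -148 to -8 mm) to the solid deck behind them (x -8 to 164), z up. Walls and deck, 60 mm high, carry the cover; lips (inner faces x = +-154, y = +-143 mm) rise 12 mm higher and guide it.
- pocket0 (a point): Centre of the floor of the right pocket (seen from the robot when the tray faces it), 8 mm above the desk, axes as the tray's. Each pocket is 140 mm (x) by 80 mm (y), with its floor 52 mm below the cover; the dividers between pockets rise 24 mm above the floor. May be empty.
- pocket1 (a point): Centre of the floor of the middle pocket (seen from the robot when the tray faces it), 8 mm above the desk, axes as the tray's. Each pocket is 140 mm (x) by 80 mm (y), with its floor 52 mm below the cover; the dividers between pockets rise 24 mm above the floor. May be empty.
- pocket2 (a point): Centre of the floor of the left pocket (seen from the robot when the tray faces it), 8 mm above the desk, axes as the tray's. Each pocket is 140 mm (x) by 80 mm (y), with its floor 52 mm below the cover; the dividers between pockets rise 24 mm above the floor. May be empty.
- cover: Loose plywood cover, 150 (x) x 278 (y) x 8 mm, 350 g, on the tray's ledges inside the lips. A dark bar handle in its middle, 14 mm thick (x), 100 mm long (y), rises 28 mm above the plate. Origin: centre of its underside; axes as the tray's, along whose x it slides: origin at tray x = -79 to -72 mm closed (hides all pockets), +79 fully back (all open). Stays where left.
- eraser0: Chalkboard eraser, about 90 g: grey pad with wooden back 116 (x) x 60 (y) x 20 mm high, on it an upright wooden rib 90 mm long (x), 18 mm thick (y), 26 mm high (46 mm in all), pinched across its thickness. Origin: centre of the pad's underside; x along its length, z up. Starts in one of the pockets, length along the pocket's. All are alike. May be absent.
- eraser1: Chalkboard eraser, about 90 g: grey pad with wooden back 116 (x) x 60 (y) x 20 mm high, on it an upright wooden rib 90 mm long (x), 18 mm thick (y), 26 mm high (46 mm in all), pinched across its thickness. Origin: centre of the pad's underside; x along its length, z up. Starts in one of the pockets, length along the pocket's. All are alike. May be absent.
- eraser2: Chalkboard eraser, about 90 g: grey pad with wooden back 116 (x) x 60 (y) x 20 mm high, on it an upright wooden rib 90 mm long (x), 18 mm thick (y), 26 mm high (46 mm in all), pinched across its thickness. Origin: centre of the pad's underside; x along its length, z up. Starts in one of the pockets, length along the pocket's. All are alike. May be absent.
- cleaner: Fixed grey steel eraser cleaner, a box 160 (x) by 256 (y) by 50 mm high with a slatted flat bed on top and a pedal on its front (-x) side. Origin on the desk 40 mm in front of the middle of the box; x points from the pedal to the box, z up. May stand on either side of the desk and be turned a little.
- bed (a point): Middle of the bed's surface, 50 mm above the desk, axes as the cleaner's. The bed is 146 (x) by 242 mm (y) inside a rim 8 mm high: room for three erasers side by side, lengths along x.
- pedal_pad (a point): Middle of the rubber pad (40 x 66 mm) on the steel pedal, where to press; moves with the pedal. The pedal is 90 mm long, 76 mm wide, hinged 22 mm above the desk at the cleaner's front; at rest it slopes up to its free end, which points away from the box (-x). The pad is about 50 mm above the desk at rest, 28 mm at the stop.
- pedal (a joint): Angle of the pedal, rad: 0 at rest (up), 0.30 pressed down to the stop (level). A spring returns it; pressing at the pad takes about 3 N to start and 10 N at the stop.
- bell: Brass hand bell with wooden handle, 80 mm wide, 133 mm high; bystander on the right of the desk. Origin: centre of its underside.
- stapler: Chrome stapler 150 mm long, 50 mm high; bystander to the left of the pedal. Origin: centre of its underside.
- mug: Green enamel mug of pencils, 80 mm wide, about 175 mm high with the pencils; bystander on the left of the desk. Origin: centre of its underside.
- chalk_box: Plain cardboard chalk box 50 (x) by 90 (y) by 45 mm high (z), 250 g; often absent. If present it stands on the cleaner's bed at the start. Origin: centre of its underside. The desk to the right of the pedal (cleaner x -170 to -45 mm, y -60 to -190 mm) is then free for it.
- pencil_tin: Closed steel pencil tin 120 (x) by 50 (y) by 40 mm high; often absent (then the chalk box is there; never both). Stands on the desk to the right of the pedal; bystander. Origin: centre of its underside.

How it is judged (in metres and radians):
On the way, in this order (a step that is already met when the one before it is completed fails the run):
1. the cover is slid back and all pockets are open (x of cover in the frame of tray above 0.06 m), for 0.2 s.
2. the chalk box, if there is one, stands on the desk, and all the erasers lie flat on the cleaner's bed, pad down (height (world z) of chalk_box below 0.012 m and angle between chalk_box's own z axis and vertical below 0.15 rad and x of eraser0 in the frame of bed between -0.075 and 0.075 m and y of eraser0 in the frame of bed between -0.12 and 0.12 m and z of eraser0 in the frame of bed between -0.006 and 0.01 m and angle between each of eraser0, eraser1, eraser2's own z axis and vertical below 0.12 rad and x of eraser1 in the frame of bed between -0.075 and 0.075 m and y of eraser1 in the frame of bed between -0.12 and 0.12 m and z of eraser1 in the frame of bed between -0.006 and 0.01 m and x of eraser2 in the frame of bed between -0.075 and 0.075 m and y of eraser2 in the frame of bed between -0.12 and 0.12 m and z of eraser2 in the frame of bed between -0.006 and 0.01 m), for 0.2 s.
3. with all of them on the bed, the pedal is pressed to its stop (x of eraser0 in the frame of bed between -0.075 and 0.075 m and y of eraser0 in the frame of bed between -0.12 and 0.12 m and z of eraser0 in the frame of bed between -0.006 and 0.01 m and angle between each of eraser0, eraser1, eraser2's own z axis and vertical below 0.12 rad and x of eraser1 in the frame of bed between -0.075 and 0.075 m and y of eraser1 in the frame of bed between -0.12 and 0.12 m and z of eraser1 in the frame of bed between -0.006 and 0.01 m and x of eraser2 in the frame of bed between -0.075 and 0.075 m and y of eraser2 in the frame of bed between -0.12 and 0.12 m and z of eraser2 in the frame of bed between -0.006 and 0.01 m and value of joint pedal above 0.27 rad), for 0.2 s.
At the end, for the whole second after the job is handed in: The chalk box, if there is one, stands upright on the desk. Every eraser lies flat (within 0.12 rad) on a pocket floor, pad down, one to a pocket; the cover lies on its ledges, fully forward (its origin at x below -60 mm in the tray's frame); the pedal is up; all is at rest (((x of eraser0 in the frame of pocket0 between -0.03 and 0.03 m and y of eraser0 in the frame of pocket0 between -0.03 and 0.03 m and z of eraser0 in the frame of pocket0 between -0.006 and 0.01 m and angle between eraser0's own z axis and vertical below 0.12 rad) or (x of eraser0 in the frame of pocket1 between -0.03 and 0.03 m and y of eraser0 in the frame of pocket1 between -0.03 and 0.03 m and z of eraser0 in the frame of pocket1 between -0.006 and 0.01 m and angle between eraser0's own z axis and vertical below 0.12 rad) or (x of eraser0 in the frame of pocket2 between -0.03 and 0.03 m and y of eraser0 in the frame of pocket2 between -0.03 and 0.03 m and z of eraser0 in the frame of pocket2 between -0.006 and 0.01 m and angle between eraser0's own z axis and vertical below 0.12 rad)) and ((x of eraser1 in the frame of pocket0 between -0.03 and 0.03 m and y of eraser1 in the frame of pocket0 between -0.03 and 0.03 m and z of eraser1 in the frame of pocket0 between -0.006 and 0.01 m and angle between eraser1's own z axis and vertical below 0.12 rad) or (x of eraser1 in the frame of pocket1 between -0.03 and 0.03 m and y of eraser1 in the frame of pocket1 between -0.03 and 0.03 m and z of eraser1 in the frame of pocket1 between -0.006 and 0.01 m and angle between eraser1's own z axis and vertical below 0.12 rad) or (x of eraser1 in the frame of pocket2 between -0.03 and 0.03 m and y of eraser1 in the frame of pocket2 between -0.03 and 0.03 m and z of eraser1 in the frame of pocket2 between -0.006 and 0.01 m and angle between eraser1's own z axis and vertical below 0.12 rad)) and ((x of eraser2 in the frame of pocket0 between -0.03 and 0.03 m and y of eraser2 in the frame of pocket0 between -0.03 and 0.03 m and z of eraser2 in the frame of pocket0 between -0.006 and 0.01 m and angle between eraser2's own z axis and vertical below 0.12 rad) or (x of eraser2 in the frame of pocket1 between -0.03 and 0.03 m and y of eraser2 in the frame of pocket1 between -0.03 and 0.03 m and z of eraser2 in the frame of pocket1 between -0.006 and 0.01 m and angle between eraser2's own z axis and vertical below 0.12 rad) or (x of eraser2 in the frame of pocket2 between -0.03 and 0.03 m and y of eraser2 in the frame of pocket2 between -0.03 and 0.03 m and z of eraser2 in the frame of pocket2 between -0.006 and 0.01 m and angle between eraser2's own z axis and vertical below 0.12 rad)) and linear speed of each of eraser0, eraser1, eraser2, cover, chalk_box below 0.02 m/s and x of cover in the frame of tray below -0.06 m and z of cover in the frame of tray between 0.052 and 0.068 m and value of joint pedal below 0.06 rad and height (world z) of chalk_box below 0.012 m and angle between chalk_box's own z axis and vertical below 0.15 rad); the robot touches nothing.
It fails at once if the cover is lifted more than 25 mm off its ledges (z of cover in the frame of tray above 0.085 m).
It fails at once if the bell, stapler, mug or pencil tin is shifted by more than 30 mm or tipped over (distance of any of bell, stapler, mug, pencil_tin from where it was at the start of the episode above 0.03 m or angle between any of bell, stapler, mug, pencil_tin's own z axis and vertical above 0.4 rad).
Of eraser0, eraser1, eraser2 only 2 to 3 are there at a start; the rules pass over those that are not, and their reading is None.
Of chalk_box, pencil_tin only 1 to 1 are there at a start; the rules pass over those that are not, and their reading is None.
At some moment in a run one of eraser0, eraser1, eraser2 may be knocked a few centimetres aside while the robot is not near it.
Once in a run the grip may slacken for a moment while it holds something.
It also fails if it takes over 210 s, if anything falls off the work surface, if the arm or the gripper's body presses on something with over 40 N, if the wrist force passes 120 N, or if a joint passes its speed limit or range.

### The arm

A 6-joint arm with a two-finger parallel gripper is mounted at the origin on the work surface. World frame = base frame: x ahead of the robot, y to its left, z up, the work surface at z = 0. Lengths are in mm, angles in degrees, forces in N, time in s.
With the tool pointing down it reaches from about 350 to 850 mm from the base axis. Payload 8.1 kg.
Tool frame: the origin (TCP) lies midway between the tips of the shut fingers; the grasp point (between the pads) lies 19 mm behind it; x points along the fingers, y is the direction in which the jaws open and shut, and the axes are right-handed (so a half turn about x gives the same grasp; the last joint's range is limited). The gripper opens to 85 mm and grips with 20 to 120 N. Pads are 22 mm wide; open, the fingers measure 114 mm over their backs; the gripper's body (76 mm by 85 mm) begins 54 mm behind the grasp point. The pads swing forward as they close: fully open they stand 13 mm farther back than shut.
Start: joints at [-81.44, 7.471, 85.268, -0, 87.261, -4.893], TCP at [139.609, -583.536, 231.292] pointing down, gripper open.
Joint ranges: [-169.43, 169.43], [-51.17, 129.36], [1.28, 143.12], [-76.62, 256.62], [0, 156.53], [-152.29, 152.29]. Speed limits (degrees/s): [136.94, 136.94, 159.86, 180, 180, 180].

### API

Orientations are given as [roll, pitch, yaw] about the fixed x, y, z axes, in that order (R = Rz(yaw) Ry(pitch) Rx(roll)).
In Python, from bench import r gives the robot as it stands.
- The arm moves only by the tool move_arm, never from a script. Its argument "deltas" is a list of rows, each a list of 2 entries, a list of its own where there are three numbers: the shift along the tool's x, y, z in mm, then the turn about the tool's x in degrees. A call has 1 to 12 rows; each row is the pose to reach, as a shift and turn from the pose measured when the call began, along the tool's axes at that moment; what a row does not reach only later rows make up. A row lasts 1/8 s, in which the tool goes at most 62.5 mm and 10.7 degrees, less where a joint would pass 70% of its speed; a pose out of reach is approached as far as the arm can. A call with a gripper value outside its range is refused whole. "jaw" is the opening, from -1 (shut) to 1 (fully open), set as the call begins (left out, the last holds). The fingers move at their own pace and stop on an object; "squeeze" is the grip in N (left out, the last holds). Time passes only in rows, so rows that repeat a pose let the fingers close. It gives the time, the measured TCP pose, the force and the opening at its end, in the units of the state.
- r.sense(): the state, without advancing time (a new reading comes with each control period).
- r.snapshot(name): name is "scene" or "top"; returns (picture, depth): 480x640x3 uint8, red, green, blue; 480x640 float32, mm along the optical axis (not along the pixel's ray), 0 where there is no reading.
- r.get_calibration(name): a dict with "fovy" (degrees; the focal length in pixels is half the picture's height over the tangent of half this angle, whatever the lens; pixels are square), "cx", "cy" (the principal point, pixels), "k1" (the pictures are not rectified: a ray, as slopes to the right and down, at radius r is drawn at 1 + k1 r^2 times it, then the intrinsics apply), "position" and "attitude" of the camera in the world. Camera axes: x right, y down, z forward; pixel columns grow to the right and rows downward; lengths in mm; the calibration is good to about 2 mm. A picture is of the moment at which its call begins. get_calibration takes no time and is no camera call.
- r.hand_in(): hands the job in, once; it reports no verdict.
The state is a dict: "time": time; "joint_pos": joint angles; "qd": joint speeds; "joint_efforts": joint torques, N m; "tool_pos": TCP position; "tcp_rot": TCP orientation; "ft_force": force on the tool from outside, world axes, zero at the start; "wrist_torque": the same for the moment, N m; "finger_gap": finger opening in mm.
Only numpy, scipy, OpenCV 4.12 (cv2) and the standard library are available. Lean on these libraries where they do the work, as an engineer would, in place of code of your own. Each camera call takes 0.05 s, during which the arm holds its last target. There are 200 camera calls.

## Working session

There is one attempt and no reset: what is moved stays moved. The work goes in short steps, Python scripts to look and compute and a tool call to move; the robot and the scene stay as the last step left them, time stands still between calls to the robot, and variables do not carry over. Pictures are saved under pics/ and viewed, about 12 in all and at most 16, crops included, and the job is handed in when it is done.

Besides the shell and the picture viewer there is one more tool, called after "Call:" as name(argument=value, ...), one argument or row to a line, values as JSON. move_arm: Moves the arm, as the interface text tells. Its arguments: {"type":"object","properties":{"deltas":{"type":"array","items":{"type":"array"}},"jaw":{"type":"number"},"squeeze":{"type":"number"}},"required":["deltas"]}

```bash
ls; mkdir -p pics; cat > h.py <<'E'
import numpy as np, cv2
from bench import r
from scipy.spatial.transform import Rotation as R
def cal(n):
    c=r.get_calibration(n); return c
def snap(n):
    im,d=r.snapshot(n); np.savez('last_%s.npz'%n,im=im,d=d); return im,d
def load(n):
    z=np.load('last_%s.npz'%n); return z['im'],z['d']
def rotm(c):
    a=np.array(c['attitude'],float)
    return a if a.shape==(3,3) else R.from_euler('xyz',a,degrees=True).as_matrix()
def cloud(n,d):
    c=cal(n); f=240/np.tan(np.radians(c['fovy']/2)); h,w=d.shape
    u,v=np.meshgrid(np.arange(w),np.arange(h))
    K=np.array([[f,0,c['cx']],[0,f,c['cy']],[0,0,1]])
    p=cv2.undistortPoints(np.stack([u,v],-1).reshape(-1,1,2).astype(np.float64),K,np.array([c['k1'],0,0,0,0.])).reshape(h,w,2)
    P=np.dstack([p*d[...,None],d])
    W=P@rotm(c).T+np.array(c['position']); W[d<=0]=np.nan
    return W
E
python3 - <<'E'
from h import *
for n in ('scene','top'):
    print(n,r.get_calibration(n)); im,d=snap(n); cv2.imwrite('pics/%s0.png'%n,im[...,::-1])
s=r.sense(); print({k:np.round(v,2).tolist() for k,v in s.items()})
E
```

```text
pics
scene {'fovy': 44.141658994968054, 'cx': 314.67743073975487, 'cy': 238.89838396805234, 'k1': 0.011925046420593215, 'position': array([1603.98083615, -319.67841279,  924.52735053]), 'attitude': array([-126.63326375,   -0.34445201,   74.28968204])}
top {'fovy': 49.647423526107346, 'cx': 317.6722720961926, 'cy': 239.17573790340114, 'k1': -0.14082197081100906, 'position': array([ 411.17493309,    8.37083342, 1363.55713469]), 'attitude': array([-1.75007075e+02,  1.61239800e-01, -9.03626376e+01])}
{'time': 0.1, 'joint_pos': [-81.44, 7.51, 85.32, 0.0, 87.26, -4.89], 'qd': [0.01, -0.07, -0.19, 0.01, -0.02, 0.04], 'joint_efforts': [-0.0, -57.1, -50.19, -0.0, 0.01, 0.0], 'tool_pos': [139.53, -583.07, 230.36], 'tcp_rot': [-95.02, 89.91, 98.43], 'ft_force': [-0.42, 0.49, 0.01], 'wrist_torque': [-0.04, -0.01, -0.0], 'finger_gap': 85.34}
```

View pics/top0.png

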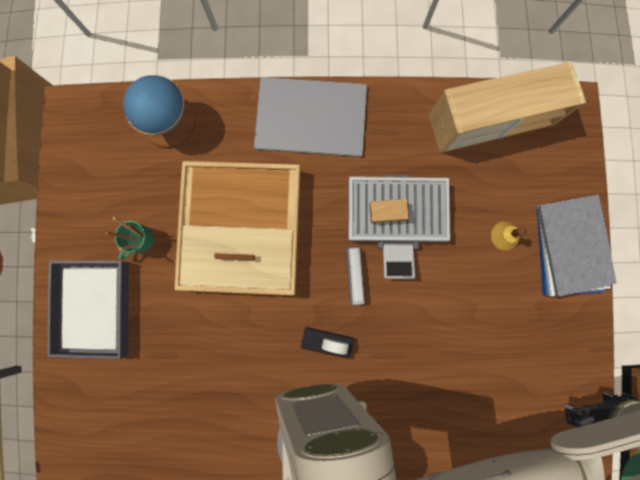

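View pics/scene0.png

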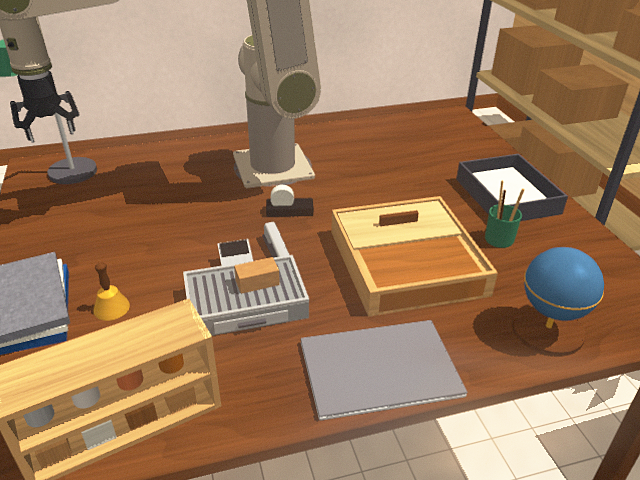

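The top view shows the tray on the left (px 175–300 × 162–296). Its cover is forward, with the handle at (235,257). The cleaner is at (349–450 × 178–242) with the pedal at (399,262). A chalk box is on the bed at (389,210). The stapler (356,276) is left of the pedal, the bell is at (506,236) and the mug at (133,240).

```bash
python3 - <<'E'
from h import *
im,d=load('top'); W=cloud('top',d); v,u=np.mgrid[:480,:640]
def fit(name,box,z0,z1):
    m=(u>=box[0])&(u<=box[2])&(v>=box[1])&(v<=box[3])&(W[...,2]>z0)&(W[...,2]<z1)
    p=W[m]; rc=cv2.minAreaRect(p[:,:2].astype(np.float32)); print(name,m.sum(),'z',np.round(np.median(p[:,2]),1),'c',np.round(rc[0],1),'sz',np.round(rc[1],1),'ang',round(rc[2],2)); return p
fit('tray',(165,150,310,305),66,80)
fit('traytop',(165,150,310,305),50,80)
fit('handle',(205,245,265,270),85,110)
fit('cover',(165,215,310,305),63,70.5)
fit('cleaner',(340,170,460,250),44,66)
fit('box',(360,190,420,230),85,105)
fit('pedal',(380,243,420,285),18,70)
fit('stapler',(340,240,370,310),15,70)
fit('bell',(485,215,530,255),10,70)
fit('mug',(105,215,155,260),10,110)
fit('dev',(295,320,360,362),8,90)
for p in [(399,268),(400,255),(389,210),(235,257),(399,300),(440,300)]: print(p,np.round(W[p[1],p[0]],1))
E
python3 - <<'E'
import cv2
im=cv2.imread('pics/top0.png'); cv2.imwrite('pics/top0c.png',cv2.resize(im[150:320,165:465],None,fx=2.6,fy=2.6,interpolation=cv2.INTER_CUBIC))
E
```

```text
tray 5843 z 68.9 c [557.4 215.4] sz [299.8 330. ] ang 87.61
traytop 14952 z 64.0 c [557.9 215.5] sz [300.4 330.4] ang 87.47
handle 230 z 94.9 c [480.7 218.3] sz [99.5 14.1] ang 87.5
cover 5766 z 67.1 c [491.3 217.9] sz [300.4 199.4] ang 88.1
cleaner 5411 z 50.3 c [ 603.4 -197.4] sz [258.  162.3] ang 89.12
box 748 z 94.1 c [ 594.2 -166.3] sz [51.2 91.9] ang 4.29
pedal 1123 z 38.2 c [ 471.4 -198.3] sz [99.8 91.4] ang 89.4
stapler 656 z 42.3 c [444.2 -93. ] sz [ 52.8 162.6] ang 87.96
bell 501 z 34.0 c [ 536.6 -487.3] sz [70.9 72. ] ang 9.64
mug 784 z 58.0 c [528.1 486.6] sz [90.6 79.6] ang 4.59
dev 1143 z 28.2 c [259.6 -13.8] sz [144.1  83.8] ang 88.95
(399, 268) [ 451.2 -194.5   50.4]
(400, 255) [ 485.2 -200.7   31.4]
(389, 210) [ 593.7 -166.    92. ]
(235, 257) [479.3 214.3  97.3]
(399, 300) [ 368.6 -201.2   -1.6]
(440, 300) [ 367.3 -310.1   -0.6]
```

View pics/top0c.png

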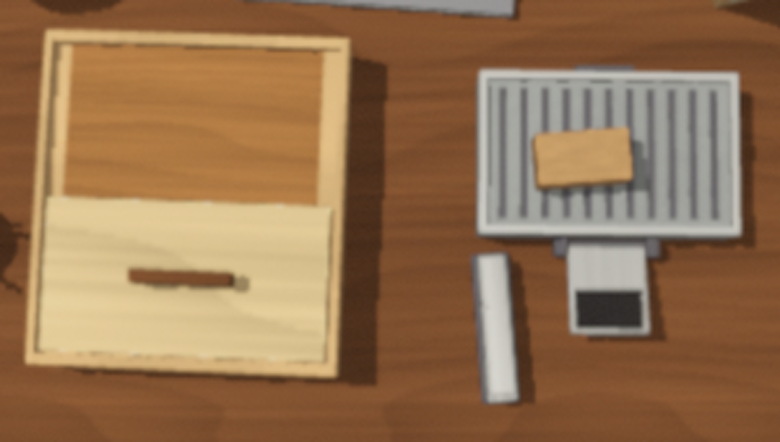

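```bash
cat >> h.py <<'E'
def rel(wps, pose=None):
    """wps: (x,y,z,phi) world; phi = direction of jaw axis (tool y) in world deg, mod 180. prints total delta in tool axes from pose"""
    s=r.sense(); p=np.array(s['tool_pos']); M=R.from_euler('xyz',s['tcp_rot'],degrees=True).as_matrix()
    phi0=np.degrees(np.arctan2(M[1,1],M[0,1]))
    print('t',round(s['time'],2),'tcp',np.round(p,1),'phi',round(phi0,1),'gap',round(s['finger_gap'],1),'F',np.round(s['ft_force'],1),'j',np.round(s['joint_pos'],0))
    for x,y,z,phi in wps:
        d=M.T@(np.array([x,y,z])-p); sg=np.sign(M[2,0]) # tool x down -> turn about it is negative world
        t=sg*((phi-phi0+90)%180-90)
        print((x,y,z,phi),'->',np.round(d,1).tolist(),round(t,1))
E
python3 - <<'E'
from h import *
s=r.sense();print(np.round(R.from_euler('xyz',s['tcp_rot'],degrees=True).as_matrix(),3))
rel([(594,-166,200,4.3),(594,-166,70,4.3),(594,-166,160,4.3),(455,-322,160,0)])
E
```

```text
[[-0.     0.233 -0.973]
 [ 0.002 -0.973 -0.233]
 [-1.    -0.002 -0.   ]]
t 0.1 tcp [ 139.5 -583.1  230.4] phi -76.5 gap 85.3 F [-0.4  0.5  0. ] j [-81.   8.  85.   0.  87.  -5.]
(594, -166, 200, 4.3) -> [30.9, -299.9, -539.0] -80.8
(594, -166, 70, 4.3) -> [160.9, -299.6, -539.0] -80.8
(594, -166, 160, 4.3) -> [70.9, -299.8, -539.0] -80.8
(455, -322, 160, 0) -> [70.7, -180.4, -367.5] -76.5
```

Call:
move_arm(
  deltas=[
    [[10,-300,-539],-80.8],
    [[10,-300,-539],-80.8],
    [[10,-300,-539],-80.8],
    [[10,-300,-539],-80.8],
    [[10,-300,-539],-80.8],
    [[10,-300,-539],-80.8],
    [[10,-300,-539],-80.8],
    [[10,-300,-539],-80.8],
    [[10,-300,-539],-80.8],
    [[10,-300,-539],-80.8],
    [[10,-300,-539],-80.8],
    [[10,-300,-539],-80.8],
  ],
  jaw=1,
  squeeze=40,
)

```text
time: 1.6
tool_pos: [593.5, -165.8, 220.2]
tcp_rot: [-138.5, 89.9, 135.8]
ft_force: [-0.8, -0.3, -0.8]
finger_gap: 85.5
```

```bash
python3 - <<'E'
from h import *
rel([(594,-166,64,4.3),(594,-166,150,4.3)])
E
```

```text
t 1.6 tcp [ 593.5 -165.8  220.2] phi 4.3 gap 85.5 F [-0.8 -0.3 -0.8] j [-20.  10.  83.   0.  87. -25.]
(594, -166, 64, 4.3) -> [156.2, 0.8, 0.5] -0.0
(594, -166, 150, 4.3) -> [70.2, 0.6, 0.4] -0.0
```

Call:
move_arm(
  deltas=[
    [[60,0,0],0],
    [[110,0,0],0],
    [[140,0,0],0],
    [[156,0,0],0],
    [[156,0,0],0],
    [[156,0,0],0],
  ],
)

```text
time: 2.35
tool_pos: [594.3, -166.4, 66.3]
tcp_rot: [114.5, 89.9, 28.8]
ft_force: [0.4, -0.1, 0.0]
finger_gap: 85.3
```

Call:
move_arm(
  deltas=[
    [[0,0,0],0],
    [[0,0,0],0],
    [[0,0,0],0],
    [[0,0,0],0],
    [[0,0,0],0],
    [[0,0,0],0],
    [[-40,0,0],0],
    [[-80,0,0],0],
    [[-100,0,0],0],
    [[-100,0,0],0],
    [[-100,0,0],0],
  ],
  jaw=-1,
)

```text
time: 3.72
tool_pos: [593.2, -166.1, 164.0]
tcp_rot: [-136.1, 89.9, 138.2]
ft_force: [0.1, 0.0, -2.8]
finger_gap: 49.4
```

```bash
python3 - <<'E'
from h import *
rel([(455,-322,160,0),(455,-322,80,0),(455,-322,19,0)])
E
```

```text
t 3.73 tcp [ 593.2 -166.1  164. ] phi 4.3 gap 49.4 F [ 0.1  0.  -2.8] j [-20.  12.  87.   0.  81. -25.]
(455, -322, 160, 0) -> [4.0, -149.4, 145.2] 4.3
(455, -322, 80, 0) -> [84.0, -149.2, 145.4] 4.3
(455, -322, 19, 0) -> [145.0, -149.1, 145.5] 4.3
```

Call:
move_arm(
  deltas=[
    [[0,-149,145],4.3],
    [[0,-149,145],4.3],
    [[0,-149,145],4.3],
    [[0,-149,145],4.3],
    [[0,-149,145],4.3],
    [[50,-149,145],4.3],
    [[90,-149,145],4.3],
    [[120,-149,145],4.3],
    [[138,-149,145],4.3],
    [[146,-149,145],4.3],
    [[147,-149,145],4.3],
    [[147,-149,145],4.3],
  ],
)

```text
time: 5.22
tool_pos: [456.0, -321.9, 17.9]
tcp_rot: [-143.7, 90.0, 126.3]
ft_force: [1.1, -0.6, -2.5]
finger_gap: 49.5
```

```bash
python3 - <<'E'
from h import *
rel([(455,-322,150,0),(480.7,218.6,150,-2.5)])
E
```

```text
t 5.22 tcp [ 456.  -321.9   17.9] phi -0.0 gap 49.5 F [ 1.1 -0.6 -2.5] j [-40.  13. 103.   0.  64. -40.]
(455, -322, 150, 0) -> [-132.1, -1.1, 0.0] -0.0
(480.7, 218.6, 150, -2.5) -> [-131.8, 24.5, -540.6] 2.5
```

Call:
move_arm(
  deltas=[
    [[2,0,0],0],
    [[2,0,0],0],
  ],
)

```text
time: 5.48
tool_pos: [456.4, -322.2, 17.7]
tcp_rot: [-98.2, 90.0, 171.8]
ft_force: [-5.2, 5.1, 11.5]
finger_gap: 49.5
```

Call:
move_arm(
  deltas=[
    [[0,0,0],0],
    [[0,0,0],0],
    [[0,0,0],0],
    [[-30,0,0],0],
    [[-80,0,0],0],
    [[-140,0,0],0],
    [[-160,0,0],0],
    [[-160,0,0],0],
  ],
  jaw=1,
)

```text
time: 6.48
tool_pos: [457.4, -323.0, 179.5]
tcp_rot: [48.6, 89.8, -41.5]
ft_force: [0.5, -0.1, 0.2]
finger_gap: 85.5
```

Call:
move_arm(
  deltas=[
    [[0,24,-540],2.5],
    [[0,24,-540],2.5],
    [[0,24,-540],2.5],
    [[0,24,-540],2.5],
    [[0,24,-540],2.5],
    [[0,24,-540],2.5],
    [[0,24,-540],2.5],
    [[0,24,-540],2.5],
    [[0,24,-540],2.5],
    [[0,24,-540],2.5],
    [[0,24,-540],2.5],
    [[0,24,-540],2.5],
  ],
  jaw=0,
)

```text
time: 7.98
tool_pos: [481.1, 215.8, 177.1]
tcp_rot: [22.3, 89.8, -70.3]
ft_force: [-0.3, 0.1, -0.2]
finger_gap: 42.9
```

```bash
python3 - <<'E'
from h import *
im,d=snap('scene'); cv2.imwrite('pics/scene1.png',im[...,::-1])
im,d=snap('top'); W=cloud('top',d); v,u=np.mgrid[:480,:640]
m=(u>395)&(u<480)&(v>243)&(v<330)&(W[...,2]>35)&(W[...,2]<60)&(W[...,1]<-245)
p=W[m]; print(m.sum(), np.median(p[:,2]), cv2.minAreaRect(p[:,:2].astype(np.float32)))
c=np.array([557.6,215.5]); a=np.radians(-2.5); ex=np.array([np.cos(a),np.sin(a)])
print(c+79*ex, c-77*ex)
rel([(480.7,218.6,74,-2.5),(*(c+79*ex),74,-2.5)])
E
```

```text
670 44.644767816862895 ((461.6531982421875, -302.3437194824219), (133.583251953125, 69.36770629882812), 74.39868927001953)
[636.5248095 212.0540684] [480.67328694 218.85869283]
t 8.07 tcp [481.5 215.9 177.9] phi -2.6 gap 42.7 F [ 0.8 -0.9 -0.4] j [ 19.  -2. 101.  -0.  81.  21.]
(480.7, 218.6, 74, -2.5) -> [103.9, -1.2, -2.9] -0.1
(np.float64(636.5248095049668), np.float64(212.05406839813847), 74, -2.5) -> [104.2, 154.8, -3.5] -0.1
```

View pics/scene1.png

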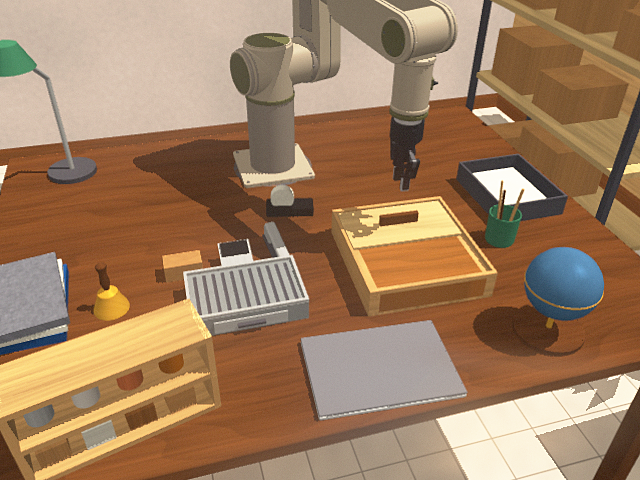

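The chalk box now stands on the desk at (183,265), clear of the pedal. Next is the cover.

Call:
move_arm(
  deltas=[
    [[50,-1,-3],0],
    [[85,-1,-3],0],
    [[102,-1,-3],0],
    [[104,-1,-3],0],
    [[104,-1,-3],0],
  ],
)

```text
time: 8.7
tool_pos: [482.0, 218.9, 75.4]
tcp_rot: [68.4, 89.7, -24.2]
ft_force: [-0.2, -0.6, 1.0]
finger_gap: 43.0
```

Call:
move_arm(
  deltas=[
    [[0,0,0],0],
    [[0,0,0],0],
    [[0,0,0],0],
    [[0,0,0],0],
    [[0,0,0],0],
  ],
  jaw=-1,
)

```text
time: 9.32
tool_pos: [483.3, 219.3, 77.2]
tcp_rot: [84.1, 89.6, -8.5]
ft_force: [-1.1, -0.5, 6.7]
finger_gap: 12.9
```

Call:
move_arm(
  deltas=[
    [[0,20,0],0],
    [[0,45,0],0],
    [[0,70,0],0],
    [[0,95,0],0],
    [[0,120,0],0],
    [[0,140,0],0],
    [[0,150,0],0],
    [[0,154,0],0],
    [[0,154,0],0],
    [[0,154,0],0],
  ],
)

```text
time: 10.58
tool_pos: [636.5, 212.4, 78.3]
tcp_rot: [83.0, 89.6, -9.6]
ft_force: [-0.3, 0.2, -3.2]
finger_gap: 13.0
```

```bash
python3 - <<'E'
from h import *
rel([])
E
```

```text
t 10.57 tcp [636.5 212.4  78.3] phi -2.6 gap 13.0 F [-0.3  0.2 -3.2] j [14. 24. 82. -0. 74. 17.]
```

Call:
move_arm(
  deltas=[
    [[0,0,0],0],
    [[0,0,0],0],
    [[0,0,0],0],
    [[-40,0,0],0],
    [[-90,0,0],0],
    [[-140,0,0],0],
    [[-140,0,0],0],
  ],
  jaw=0,
)

```text
time: 11.45
tool_pos: [638.7, 213.4, 225.5]
tcp_rot: [97.8, 89.0, 5.2]
ft_force: [0.1, 0.3, -0.2]
finger_gap: 42.5
```

Call:
move_arm(
  deltas=[
    [[-10,-140,340],-90],
    [[-10,-140,340],-90],
    [[-10,-140,340],-90],
    [[-10,-140,340],-90],
    [[-10,-140,340],-90],
    [[-10,-140,340],-90],
    [[-10,-140,340],-90],
    [[-10,-140,340],-90],
    [[-10,-140,340],-90],
    [[-10,-140,340],-90],
  ],
)

```text
time: 12.7
tool_pos: [482.9, -119.9, 231.6]
tcp_rot: [9.0, 89.0, 6.4]
ft_force: [-0.0, -0.2, 0.2]
finger_gap: 42.5
```

```bash
cat >> h.py <<'E'
TC=np.array([557.6,215.5]); TA=-2.5; BC=np.array([603.4,-197.4]); BA=-0.9
def toW(c,a,x,y):
    a=np.radians(a); return c+np.array([x*np.cos(a)-y*np.sin(a),x*np.sin(a)+y*np.cos(a)])
def toL(c,a,P):
    a=np.radians(a); q=P-c; return np.stack([q[...,0]*np.cos(a)+q[...,1]*np.sin(a),-q[...,0]*np.sin(a)+q[...,1]*np.cos(a)],-1)
def ribs(W,c,a,xr,yr,z0,z1):
    L=toL(c,a,W[...,:2]); m=(L[...,0]>xr[0])&(L[...,0]<xr[1])&(L[...,1]>yr[0])&(L[...,1]<yr[1])&(W[...,2]>z0)&(W[...,2]<z1)
    n,lab=cv2.connectedComponents(m.astype(np.uint8),connectivity=8)
    for i in range(1,n):
        k=lab==i
        if k.sum()<40: continue
        rc=cv2.minAreaRect(W[k][:,:2].astype(np.float32)); cc=np.array(rc[0])
        print('n',k.sum(),'z',round(float(np.median(W[k][:,2])),1),'world',np.round(cc,1),'local',np.round(toL(c,a,cc),1),'sz',np.round(rc[1],1),'ang',round(rc[2],1))
E
python3 - <<'E'
from h import *
im,d=snap('top'); W=cloud('top',d)
rel([])
ribs(W,TC,TA,(-150,-6),(-140,140),40,58)
print('cover');ribs(W,TC,TA,(-150,160),(-140,140),85,110)
cv2.imwrite('pics/top2.png',cv2.resize(im[150:320,165:465],None,fx=2.6,fy=2.6,interpolation=cv2.INTER_CUBIC)[...,::-1])
E
```

```text
t 12.75 tcp [ 483.  -119.9  231.7] phi 87.2 gap 42.8 F [ 0.6 -0.4  0.2] j [ -20.  -10.  102.    0.   87. -107.]
n 167 z 54.3 world [491.6 349.5] local [-71.7 131. ] sz [ 33.6 137.3] ang 78.3
n 271 z 52.0 world [487.5 309.2] local [-74.1  90.6] sz [19.9 88.1] ang 85.0
n 240 z 52.1 world [480.4 217.5] local [-77.2  -1.4] sz [18.1 89.2] ang 87.7
cover
n 236 z 94.6 world [634.6 211.2] local [77.1 -1. ] sz [97.6 14.5] ang 87.4
```

View pics/top2.png

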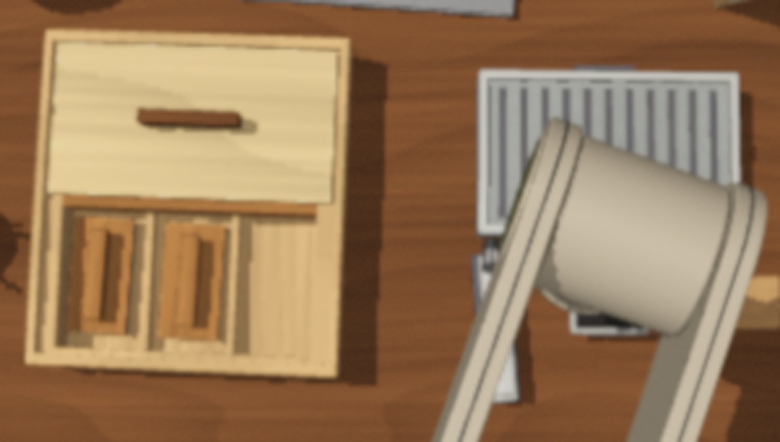

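Two erasers are visible, one in the left pocket (crop 105,275) and one in the middle (193,280). The right pocket is empty and the cover is back at about x=+77.

```bash
python3 - <<'E'
from h import *
rel([(487.5,309.2,150,85),(487.5,309.2,31,85)])
print(toW(BC,BA,0,45),toW(BC,BA,0,-45))
E
```

```text
t 12.75 tcp [ 483.  -119.9  231.7] phi 87.2 gap 42.8 F [ 0.6 -0.4  0.2] j [ -20.  -10.  102.    0.   87. -107.]
(487.5, 309.2, 150, 85) -> [82.5, 428.6, -17.6] 2.2
(487.5, 309.2, 31, 85) -> [201.5, 428.2, -19.6] 2.2
[ 604.10682928 -152.40555154] [ 602.69317072 -242.39444846]
```

Call:
move_arm(
  deltas=[
    [[82,428,-18],2.2],
    [[82,428,-18],2.2],
    [[82,428,-18],2.2],
    [[82,428,-18],2.2],
    [[82,428,-18],2.2],
    [[82,428,-18],2.2],
    [[82,428,-18],2.2],
    [[82,428,-18],2.2],
    [[82,428,-18],2.2],
    [[82,428,-18],2.2],
    [[82,428,-18],2.2],
  ],
  jaw=-0.25,
)

```text
time: 14.12
tool_pos: [487.7, 307.6, 151.1]
tcp_rot: [12.0, 89.0, 6.9]
ft_force: [0.5, 0.1, -0.5]
finger_gap: 32.1
```

```bash
python3 - <<'E'
from h import *
rel([(487.5,309.2,31,85)])
E
```

```text
t 14.12 tcp [487.7 307.6 151.1] phi 84.9 gap 32.1 F [ 0.5  0.1 -0.5] j [ 27.   6.  95.  -0.  78. -57.]
(487.5, 309.2, 31, 85) -> [120.1, 1.1, -2.4] -0.1
```

Call:
move_arm(
  deltas=[
    [[50,1,-2],0],
    [[85,1,-2],0],
    [[108,1,-2],0],
    [[118,1,-2],0],
    [[120,1,-2],0],
    [[120,1,-2],0],
  ],
)

```text
time: 14.88
tool_pos: [488.8, 309.3, 32.3]
tcp_rot: [13.9, 88.9, 8.8]
ft_force: [-0.4, -1.0, 1.4]
finger_gap: 32.1
```

Call:
move_arm(
  deltas=[
    [[0,0,0],0],
    [[0,0,0],0],
    [[0,0,0],0],
    [[0,0,0],0],
  ],
  jaw=-1,
  squeeze=60,
)

```text
time: 15.38
tool_pos: [489.6, 309.9, 33.6]
tcp_rot: [15.7, 88.8, 10.5]
ft_force: [-0.8, 0.1, 6.4]
finger_gap: 16.7
```

Call:
move_arm(
  deltas=[
    [[-30,0,0],0],
    [[-70,0,0],0],
    [[-105,0,0],0],
    [[-120,0,0],0],
    [[-120,0,0],0],
  ],
)

```text
time: 16.0
tool_pos: [487.6, 309.7, 154.2]
tcp_rot: [17.0, 88.7, 11.9]
ft_force: [0.1, 0.2, -1.4]
finger_gap: 16.8
```

```bash
python3 - <<'E'
from h import *
rel([(604,-152.4,150,89.1)])
E
```

```text
t 16.0 tcp [487.6 309.7 154.2] phi 84.9 gap 16.8 F [ 0.1  0.2 -1.4] j [ 28.   6.  95.  -0.  78. -57.]
(604, -152.4, 150, 89.1) -> [4.6, -449.9, 157.0] -4.2
```

Call:
move_arm(
  deltas=[
    [[0,-450,157],-4.2],
    [[0,-450,157],-4.2],
    [[0,-450,157],-4.2],
    [[0,-450,157],-4.2],
    [[0,-450,157],-4.2],
    [[0,-450,157],-4.2],
    [[0,-450,157],-4.2],
    [[0,-450,157],-4.2],
    [[0,-450,157],-4.2],
    [[0,-450,157],-4.2],
    [[0,-450,157],-4.2],
    [[0,-450,157],-4.2],
  ],
)

```text
time: 17.5
tool_pos: [603.8, -151.3, 154.5]
tcp_rot: [13.3, 88.7, 12.5]
ft_force: [-0.4, -0.7, -0.9]
finger_gap: 16.9
```

```bash
python3 - <<'E'
from h import *
rel([(606,-152.4,76,89.1)])
im,d=snap('scene'); cv2.imwrite('pics/scene3.png',im[150:400,130:530,::-1].copy())
E
```

```text
t 17.5 tcp [ 603.8 -151.3  154.5] phi 89.2 gap 16.9 F [-0.4 -0.7 -0.9] j [ -19.   12.   88.    1.   79. -108.]
(606, -152.4, 76, 89.1) -> [78.5, -1.5, 0.5] 0.1
```

View pics/scene3.png

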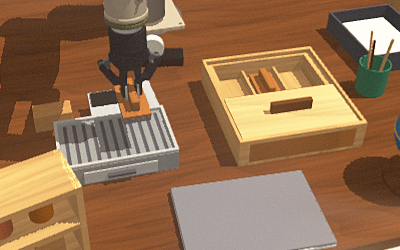

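The eraser is held level over the bed at (132,98) in the crop, and the middle one is still in its pocket.

Call:
move_arm(
  deltas=[
    [[40,-1,0],0],
    [[65,-1,0],0],
    [[77,-1,0],0],
    [[79,-1,0],0],
    [[79,-1,0],0],
    [[79,-1,0],0],
  ],
)

```text
time: 18.3
tool_pos: [606.3, -152.3, 76.6]
tcp_rot: [10.9, 88.6, 10.1]
ft_force: [0.0, -0.5, -0.8]
finger_gap: 16.8
```

Call:
move_arm(
  deltas=[
    [[0,0,0],0],
    [[0,0,0],0],
    [[0,0,0],0],
    [[-20,0,0],0],
    [[-50,0,0],0],
    [[-80,0,0],0],
    [[-80,0,0],0],
  ],
  jaw=-0.25,
)

```text
time: 19.18
tool_pos: [606.8, -153.5, 161.9]
tcp_rot: [4.1, 88.2, 3.2]
ft_force: [-1.1, -0.3, 0.4]
finger_gap: 32.4
```

```bash
python3 - <<'E'
from h import *
im,d=snap('top'); W=cloud('top',d)
ribs(W,TC,TA,(-150,-6),(-140,125),40,58)
rel([(480.4,217.5,150,87.7)])
E
```

```text
n 244 z 52.7 world [480.5 217.5] local [-77.1  -1.4] sz [17.9 89.3] ang 88.0
t 19.23 tcp [ 605.7 -153.2  159.6] phi 89.2 gap 32.2 F [ 0.4 -0.1 -0.3] j [ -19.   12.   88.    1.   79. -109.]
(480.4, 217.5, 150, 87.7) -> [7.1, 368.8, -130.9] 1.5
```

```bash
cat >> h.py <<'E'
def tilt():
    M=R.from_euler('xyz',r.sense()['tcp_rot'],degrees=True).as_matrix(); print('tilt toward world x,y deg',np.round(np.degrees(M[:2,0]),2))
E
python3 - <<'E'
from h import *
tilt()
E
```

```text
tilt toward world x,y deg [1.62 0.16]
```

Call:
move_arm(
  deltas=[
    [[7,369,-131],1.5],
    [[7,369,-131],1.5],
    [[7,369,-131],1.5],
    [[7,369,-131],1.5],
    [[7,369,-131],1.5],
    [[7,369,-131],1.5],
    [[7,369,-131],1.5],
    [[7,369,-131],1.5],
    [[7,369,-131],1.5],
    [[7,369,-131],1.5],
    [[7,369,-131],1.5],
  ],
)

```text
time: 20.6
tool_pos: [480.8, 216.7, 150.1]
tcp_rot: [7.6, 88.4, 5.2]
ft_force: [0.2, 0.1, 0.4]
finger_gap: 32.1
```

```bash
python3 - <<'E'
from h import *
tilt()
rel([(480.4,217.5,31,87.7)])
E
```

```text
tilt toward world x,y deg [1.62 0.15]
t 20.6 tcp [480.8 216.7 150.1] phi 87.6 gap 32.1 F [0.2 0.1 0.4] j [ 19.  -2. 104.  -0.  77. -69.]
(480.4, 217.5, 31, 87.7) -> [119.0, 0.4, -3.8] -0.1
```

Call:
move_arm(
  deltas=[
    [[50,0,-4],0],
    [[85,0,-4],0],
    [[107,0,-4],0],
    [[116,0,-4],0],
    [[117,0,-4],0],
    [[117,0,-4],0],
  ],
)

```text
time: 21.35
tool_pos: [481.1, 217.4, 34.2]
tcp_rot: [8.4, 88.3, 6.0]
ft_force: [-0.1, 0.2, 0.1]
finger_gap: 32.0
```

Call:
move_arm(
  deltas=[
    [[0,0,0],0],
    [[0,0,0],0],
    [[0,0,0],0],
    [[0,0,0],0],
    [[-30,0,0],0],
    [[-70,0,0],0],
    [[-105,0,0],0],
    [[-117,0,0],0],
    [[-117,0,0],0],
    [[-117,0,0],0],
  ],
  jaw=-1,
)

```text
time: 22.6
tool_pos: [476.4, 216.6, 149.1]
tcp_rot: [7.1, 88.4, 4.6]
ft_force: [0.2, -0.5, -1.4]
finger_gap: 16.8
```

```bash
python3 - <<'E'
from h import *
tilt()
rel([(602.7,-242.4,150,89.1)])
E
```

```text
tilt toward world x,y deg [1.56 0.13]
t 22.6 tcp [476.4 216.6 149.1] phi 87.6 gap 16.8 F [ 0.2 -0.5 -1.4] j [ 19.  -3. 105.  -0.  77. -68.]
(602.7, -242.4, 150, 89.1) -> [1.5, -453.2, 145.7] -1.5
```

Call:
move_arm(
  deltas=[
    [[-1,-453,146],-1.5],
    [[-1,-453,146],-1.5],
    [[-1,-453,146],-1.5],
    [[-1,-453,146],-1.5],
    [[-1,-453,146],-1.5],
    [[-1,-453,146],-1.5],
    [[-1,-453,146],-1.5],
    [[-1,-453,146],-1.5],
    [[-1,-453,146],-1.5],
    [[-1,-453,146],-1.5],
    [[-1,-453,146],-1.5],
    [[-1,-453,146],-1.5],
  ],
)

```text
time: 24.1
tool_pos: [603.0, -241.0, 152.5]
tcp_rot: [5.8, 88.4, 5.0]
ft_force: [0.1, -0.5, -1.0]
finger_gap: 16.6
```

```bash
python3 - <<'E'
from h import *
tilt()
rel([(604,-242.4,76,89.1)])
im,d=snap('scene'); cv2.imwrite('pics/scene4.png',im[150:400,130:530,::-1].copy())
E
```

```text
tilt toward world x,y deg [1.56 0.13]
t 24.1 tcp [ 603.  -241.   152.5] phi 89.1 gap 16.6 F [ 0.1 -0.5 -1. ] j [ -27.   16.   84.    1.   79. -116.]
(604, -242.4, 76, 89.1) -> [76.5, -1.6, -1.0] 0.0
```

View pics/scene4.png

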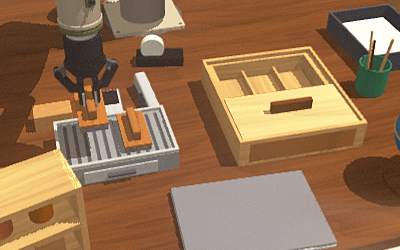

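The first eraser lies on the bed at (135,128) and the second is over it at (92,112). All pockets are empty. I'll place the second one now.

Call:
move_arm(
  deltas=[
    [[40,-1,-1],0],
    [[65,-1,-1],0],
    [[75,-1,-1],0],
    [[76,-1,-1],0],
    [[76,-1,-1],0],
    [[76,-1,-1],0],
  ],
)

```text
time: 24.9
tool_pos: [604.6, -242.1, 77.4]
tcp_rot: [4.5, 88.4, 3.6]
ft_force: [-0.5, 0.7, 0.7]
finger_gap: 16.9
```

Call:
move_arm(
  deltas=[
    [[0,0,0],0],
    [[0,0,0],0],
    [[0,0,0],0],
    [[-20,0,0],0],
    [[-50,0,0],0],
    [[-80,0,0],0],
    [[-80,0,-150],0],
    [[-80,0,-150],0],
    [[-80,0,-150],0],
    [[-80,0,-150],0],
    [[-80,0,-150],0],
  ],
  jaw=-0.25,
)

```text
time: 26.28
tool_pos: [453.5, -240.5, 154.7]
tcp_rot: [1.9, 88.2, 1.0]
ft_force: [-0.1, 0.4, -0.1]
finger_gap: 31.8
```

```bash
python3 - <<'E'
from h import *
tilt()
rel([(450,-195,120,89.1),(450,-195,55,89.1),(450,-195,27,89.1)])
im,d=snap('top');W=cloud('top',d); ribs(W,BC,BA,(-75,75),(-121,121),80,110)
cv2.imwrite('pics/top5.png',cv2.resize(im[150:320,330:480],None,fx=3.5,fy=3.5,interpolation=cv2.INTER_CUBIC)[...,::-1])
im,d=snap('scene');W=cloud('scene',d); ribs(W,BC,BA,(-75,75),(-121,121),80,110)
E
```

```text
tilt toward world x,y deg [1.76 0.03]
t 26.27 tcp [ 453.5 -240.5  154.7] phi 89.1 gap 31.8 F [-0.1  0.4 -0.1] j [ -34.   -5.  106.    1.   78. -124.]
(450, -195, 120, 89.1) -> [34.6, 45.4, -5.3] 0.0
(450, -195, 55, 89.1) -> [99.5, 45.3, -7.3] 0.0
(450, -195, 27, 89.1) -> [127.5, 45.3, -8.1] 0.0
n 288 z 94.8 world [ 604.2 -152.7] local [ 0.1 44.7] sz [18.  91.8] ang 89.0
n 267 z 94.9 world [ 603.9 -243.2] local [  1.3 -45.8] sz [17.9 91.5] ang 88.2
n 276 z 94.6 world [ 608.2 -153.3] local [ 4.1 44.2] sz [17.9 94.3] ang 89.5
n 264 z 94.9 world [ 606.5 -242.8] local [  3.8 -45.3] sz [17.9 92.3] ang 88.8
```

View pics/top5.png

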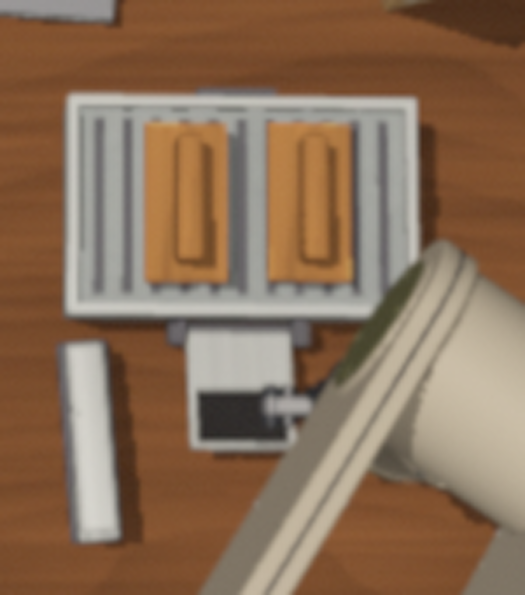

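Both erasers lie flat on the bed, at crop (187,203) and (310,203). The pad is at (243,417), which is about (450,−195). I'll press it now.

Call:
move_arm(
  deltas=[
    [[35,45,-5],0],
    [[70,45,-6],0],
    [[90,45,-7],0],
    [[103,45,-7],0],
    [[112,45,-8],0],
    [[120,45,-8],0],
    [[128,45,-8],0],
    [[130,45,-8],0],
    [[130,45,-8],0],
  ],
  jaw=-1,
)

```text
time: 27.5
tool_pos: [450.5, -195.7, 27.2]
tcp_rot: [2.0, 88.3, 1.2]
ft_force: [-18.4, 7.8, 36.2]
finger_gap: -0.1
```

Call:
move_arm(
  deltas=[
    [[-1,0,0],0],
    [[-1,0,0],0],
    [[-1,0,0],0],
    [[-1,0,0],0],
  ],
)

```text
time: 28.0
tool_pos: [451.6, -196.3, 29.7]
tcp_rot: [0.3, 88.2, -0.5]
ft_force: [-2.8, 1.9, 8.8]
finger_gap: 0.2
```

```bash
python3 - <<'E'
from h import *
rel([]); tilt()
im,d=snap('top');W=cloud('top',d)
L=toL(np.array([563.4,-196.8]),BA,W[...,:2])
for x in range(-125,-45,10):
    m=(abs(L[...,0]-x)<5)&(abs(L[...,1])<33)&(W[...,2]>10)&(W[...,2]<60); print(x,m.sum(),np.round(np.median(W[m][:,2]),1))
ribs(W,BC,BA,(-75,75),(-121,121),80,110)
E
```

```text
t 28.0 tcp [ 451.6 -196.3   29.7] phi 89.2 gap 0.2 F [-2.8  1.9  8.8] j [ -30.    1.  114.    1.   63. -120.]
tilt toward world x,y deg [ 1.77 -0.02]
-125 0 nan
-115 0 nan
-105 0 nan
-95 20 26.1
-85 26 26.2
-75 31 24.8
-65 37 24.5
-55 53 24.5
n 289 z 94.7 world [ 604.  -152.6] local [-0.1 44.8] sz [18.2 91.2] ang 89.2
n 268 z 94.6 world [ 603.5 -242.3] local [  0.8 -44.9] sz [17.4 90.6] ang 89.8
  return _methods._mean(a, axis=axis, dtype=dtype,
  ret = ret.dtype.type(ret / rcount)
```

Call:
move_arm(
  deltas=[
    [[2,0,0],0],
    [[2,0,0],0],
    [[2,0,0],0],
    [[2,0,0],0],
    [[2,0,0],0],
  ],
)

```text
time: 28.68
tool_pos: [452.3, -196.6, 28.9]
tcp_rot: [-0.3, 88.2, -1.1]
ft_force: [-4.2, 2.7, 8.9]
finger_gap: 0.0
```

Call:
move_arm(
  deltas=[
    [[-30,0,0],0],
    [[-80,0,0],0],
    [[-130,0,0],0],
    [[-130,0,0],0],
    [[-130,0,0],0],
    [[-130,0,0],0],
  ],
  jaw=-0.25,
)

```text
time: 29.42
tool_pos: [447.3, -196.0, 157.2]
tcp_rot: [2.4, 88.3, 1.6]
ft_force: [0.4, 1.0, 1.0]
finger_gap: 32.1
```

```bash
python3 - <<'E'
from h import *
tilt()
im,d=snap('scene');W=cloud('scene',d); ribs(W,BC,BA,(-75,75),(-121,121),80,110)
im,d=snap('top');W=cloud('top',d); ribs(W,BC,BA,(-75,75),(-121,121),80,110)
rel([(604,-152.6,150,89.1),(604,-152.6,76,89.1)])
E
```

```text
tilt toward world x,y deg [1.68 0.05]
n 274 z 94.6 world [ 608.  -153.1] local [ 3.9 44.4] sz [18.8 93.6] ang 89.1
n 267 z 94.8 world [ 607.7 -242.8] local [  5.  -45.3] sz [18.2 91.6] ang 88.9
n 289 z 94.9 world [ 603.6 -152.7] local [-0.5 44.7] sz [18.6 91.2] ang 88.4
n 267 z 94.6 world [ 603.6 -242.5] local [  0.9 -45.1] sz [16.9 90.1] ang 89.8
t 29.52 tcp [ 447.4 -196.1  157.2] phi 89.2 gap 31.5 F [-0.2 -0.2 -0.1] j [ -30.   -9.  109.    1.   78. -120.]
(604, -152.6, 150, 89.1) -> [11.8, 45.7, 155.7] 0.1
(604, -152.6, 76, 89.1) -> [85.8, 45.6, 153.6] 0.1
```

The last press held only about 9 N, so I can't be sure it reached the stop. I'll press again more firmly to be safe.

Call:
move_arm(
  deltas=[
    [[60,1,-2],0],
    [[95,1,-2],0],
    [[110,1,-2],0],
    [[120,1,-2],0],
    [[127,1,-2],0],
    [[131,1,-2],0],
    [[132,1,-2],0],
    [[132,1,-2],0],
    [[132,1,-2],0],
    [[132,1,-2],0],
    [[132,1,-2],0],
    [[132,1,-2],0],
  ],
  jaw=-1,
)

```text
time: 31.02
tool_pos: [449.7, -195.5, 27.7]
tcp_rot: [0.8, 88.3, 0.0]
ft_force: [-11.1, 4.1, 19.0]
finger_gap: -0.1
```

```bash
python3 - <<'E'
from h import *
rel([]); tilt()
im,d=snap('top');W=cloud('top',d)
L=toL(np.array([563.4,-196.8]),BA,W[...,:2])
m=(L[...,0]<-48)&(L[...,0]>-130)&(abs(L[...,1])<33)&(W[...,2]>10)&(W[...,2]<34)
print(m.sum(),np.polyfit(L[m][:,0],W[m][:,2],1))
E
```

```text
t 31.02 tcp [ 449.7 -195.5   27.7] phi 89.2 gap -0.1 F [-11.1   4.1  19. ] j [ -30.    1.  115.    1.   63. -120.]
tilt toward world x,y deg [1.68 0.  ]
189 [5.60830112e-03 2.49783974e+01]
```

At 19 N held steady, the pedal's measured slope is about 0.006, so it is level and at the stop. Next I'll return the erasers.

Call:
move_arm(
  deltas=[
    [[-40,0,0],0],
    [[-90,0,0],0],
    [[-118,0,0],0],
    [[-118,0,0],0],
    [[-118,45,158],0],
    [[-118,45,158],0],
    [[-118,45,158],0],
    [[-118,45,158],0],
    [[-118,45,158],0],
    [[-118,45,158],0],
    [[-118,45,158],0],
  ],
)

```text
time: 32.45
tool_pos: [604.2, -153.3, 150.6]
tcp_rot: [0.6, 88.3, -0.3]
ft_force: [0.2, 0.9, 0.5]
finger_gap: 0.1
```

```bash
python3 - <<'E'
from h import *
tilt()
im,d=snap('scene');W=cloud('scene',d); ribs(W,BC,BA,(-75,75),(-121,121),80,105)
rel([(604,-152.6,76,89.1)])
E
```

```text
tilt toward world x,y deg [ 1.7  -0.01]
n 274 z 94.7 world [ 607.9 -153.2] local [ 3.8 44.3] sz [18.7 94. ] ang 89.0
n 271 z 94.9 world [ 606.4 -242.9] local [  3.7 -45.4] sz [18.1 95.8] ang 88.8
t 32.5 tcp [ 604.4 -153.3  150.7] phi 89.1 gap 0.0 F [-0.   0.8 -0.4] j [ -19.   12.   88.    1.   78. -109.]
(604, -152.6, 76, 89.1) -> [74.7, 0.7, -2.6] 0.0
```

Call:
move_arm(
  deltas=[
    [[0,0,0],0],
    [[20,1,-2],0],
    [[45,1,-3],0],
    [[65,1,-3],0],
    [[74,1,-3],0],
    [[74,1,-3],0],
    [[74,1,-3],0],
  ],
  jaw=-0.25,
)

```text
time: 33.38
tool_pos: [604.3, -152.5, 77.6]
tcp_rot: [-0.4, 88.2, -1.2]
ft_force: [0.6, 0.1, -0.0]
finger_gap: 32.1
```

Call:
move_arm(
  deltas=[
    [[0,0,0],0],
    [[0,0,0],0],
    [[0,0,0],0],
    [[0,0,0],0],
    [[-30,0,0],0],
    [[-60,0,0],0],
    [[-80,0,0],0],
    [[-80,0,0],0],
    [[-80,0,0],0],
  ],
  jaw=-1,
)

```text
time: 34.5
tool_pos: [601.1, -152.2, 156.1]
tcp_rot: [0.7, 88.3, -0.2]
ft_force: [-0.8, 0.7, -1.4]
finger_gap: 16.8
```

```bash
python3 - <<'E'
from h import *
tilt()
p2=toW(TC,TA,-78,86); print(p2)
rel([(*p2,155,87.5)])
E
```

```text
tilt toward world x,y deg [ 1.69 -0.01]
[483.42550603 304.82045927]
t 34.5 tcp [ 601.1 -152.2  156.1] phi 89.1 gap 16.8 F [-0.8  0.7 -1.4] j [ -19.   12.   89.    1.   78. -109.]
(np.float64(483.425506030034), np.float64(304.820459270536), 155, 87.5) -> [-2.4, 455.2, -124.5] 1.6
```

Call:
move_arm(
  deltas=[
    [[-2,455,-124],1.6],
    [[-2,455,-124],1.6],
    [[-2,455,-124],1.6],
    [[-2,455,-124],1.6],
    [[-2,455,-124],1.6],
    [[-2,455,-124],1.6],
    [[-2,455,-124],1.6],
    [[-2,455,-124],1.6],
    [[-2,455,-124],1.6],
    [[-2,455,-124],1.6],
    [[-2,455,-124],1.6],
    [[-2,455,-124],1.6],
  ],
)

```text
time: 36.0
tool_pos: [484.4, 303.6, 154.5]
tcp_rot: [2.0, 88.3, -0.5]
ft_force: [-0.6, -0.3, -0.2]
finger_gap: 16.6
```

```bash
python3 - <<'E'
from h import *
tilt()
p2=toW(TC,TA,-78,86)
rel([(*p2,36,87.5)])
im,d=snap('scene'); cv2.imwrite('pics/scene6.png',im[150:400,130:530,::-1].copy())
E
```

```text
tilt toward world x,y deg [ 1.69 -0.02]
t 36.0 tcp [484.4 303.6 154.5] phi 87.5 gap 16.6 F [-0.6 -0.3 -0.2] j [ 27.   5.  97.  -1.  77. -60.]
(np.float64(483.425506030034), np.float64(304.820459270536), 36, 87.5) -> [118.4, 1.0, -4.5] -0.0
```

View pics/scene6.png

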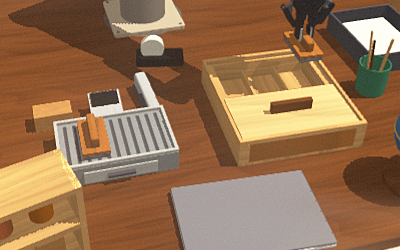

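The eraser is held over the left pocket at (302,45) and the other is still on the bed. I'll lower it.

Call:
move_arm(
  deltas=[
    [[40,1,-3],0],
    [[80,1,-4],0],
    [[105,1,-4],0],
    [[115,1,-4],0],
    [[119,1,-4],0],
    [[119,1,-4],0],
    [[119,1,-4],0],
  ],
)

```text
time: 36.92
tool_pos: [485.0, 305.3, 36.8]
tcp_rot: [4.2, 88.2, 1.7]
ft_force: [-0.6, -0.1, 2.7]
finger_gap: 16.3
```

Call:
move_arm(
  deltas=[
    [[0,0,0],0],
    [[0,0,0],0],
    [[0,0,0],0],
    [[-20,0,0],0],
    [[-60,0,0],0],
    [[-110,0,0],0],
    [[-120,0,0],0],
    [[-120,0,0],0],
    [[-120,0,0],0],
  ],
  jaw=-0.25,
)

```text
time: 38.05
tool_pos: [480.3, 304.8, 155.4]
tcp_rot: [2.2, 88.3, -0.3]
ft_force: [0.1, -0.4, -0.2]
finger_gap: 32.0
```

```bash
python3 - <<'E'
from h import *
tilt()
im,d=snap('top');W=cloud('top',d); ribs(W,BC,BA,(-75,75),(-121,121),80,105)
rel([(603.6,-242.5,150,89.1)])
E
```

```text
tilt toward world x,y deg [ 1.7  -0.01]
n 267 z 94.8 world [ 604.  -242.9] local [  1.3 -45.5] sz [16.8 91.2] ang 89.0
t 38.1 tcp [480.2 304.7 155. ] phi 87.4 gap 32.2 F [ 0.5  0.2 -0.5] j [ 28.   4.  97.  -1.  77. -60.]
(603.6, -242.5, 150, 89.1) -> [8.9, -541.1, 147.5] -1.7
```

Call:
move_arm(
  deltas=[
    [[6,-541,147],-1.7],
    [[6,-541,147],-1.7],
    [[6,-541,147],-1.7],
    [[6,-541,147],-1.7],
    [[6,-541,147],-1.7],
    [[6,-541,147],-1.7],
    [[6,-541,147],-1.7],
    [[6,-541,147],-1.7],
    [[6,-541,147],-1.7],
    [[6,-541,147],-1.7],
    [[6,-541,147],-1.7],
    [[6,-541,147],-1.7],
  ],
)

```text
time: 39.6
tool_pos: [602.7, -240.8, 152.2]
tcp_rot: [1.7, 88.4, 0.9]
ft_force: [0.1, -0.5, 0.4]
finger_gap: 32.2
```

```bash
python3 - <<'E'
from h import *
tilt()
rel([(604,-242.7,76,89.1)])
im,d=snap('scene');W=cloud('scene',d); ribs(W,BC,BA,(-75,75),(-121,121),80,105)
im,d=snap('top');W=cloud('top',d); ribs(W,TC,TA,(-150,-6),(-140,125),40,58)
E
```

```text
tilt toward world x,y deg [1.6  0.03]
t 39.6 tcp [ 602.7 -240.8  152.2] phi 89.2 gap 32.2 F [ 0.1 -0.5  0.4] j [ -27.   16.   84.    1.   79. -116.]
(604, -242.7, 76, 89.1) -> [76.2, -2.0, -0.8] 0.1
n 274 z 94.7 world [ 606.8 -242.8] local [  4.1 -45.4] sz [18.  94.8] ang 88.9
n 268 z 52.0 world [484.8 303.9] local [-76.6  85.1] sz [20.8 87.5] ang 88.0
```

Call:
move_arm(
  deltas=[
    [[30,-2,-1],0],
    [[55,-2,-1],0],
    [[72,-2,-1],0],
    [[75,-2,-1],0],
    [[75,-2,-1],0],
    [[75,-2,-1],0],
  ],
)

```text
time: 40.45
tool_pos: [605.1, -243.3, 79.3]
tcp_rot: [-1.5, 88.2, -2.2]
ft_force: [0.3, 0.9, 0.1]
finger_gap: 32.3
```

Call:
move_arm(
  deltas=[
    [[0,0,0],0],
    [[0,0,0],0],
    [[0,0,0],0],
    [[0,0,0],0],
    [[-30,0,0],0],
    [[-60,0,0],0],
    [[-80,0,0],0],
    [[-80,0,0],0],
    [[-80,0,0],0],
  ],
  jaw=-1,
)

```text
time: 41.58
tool_pos: [601.9, -242.8, 157.7]
tcp_rot: [0.1, 88.3, -0.6]
ft_force: [0.8, 0.3, -1.4]
finger_gap: 16.2
```

```bash
python3 - <<'E'
from h import *
tilt()
p2=toW(TC,TA,-78,0); print(p2)
rel([(*p2,155,87.5)])
E
```

```text
tilt toward world x,y deg [ 1.66 -0.02]
[479.67423872 218.90231221]
t 41.58 tcp [ 601.9 -242.8  157.7] phi 89.3 gap 16.2 F [ 0.8  0.3 -1.4] j [ -27.   16.   83.    1.   79. -116.]
(np.float64(479.6742387166151), np.float64(218.90231221449622), 155, 87.5) -> [-1.0, 460.1, -128.3] 1.8
```

Call:
move_arm(
  deltas=[
    [[-1,460,-128],1.8],
    [[-1,460,-128],1.8],
    [[-1,460,-128],1.8],
    [[-1,460,-128],1.8],
    [[-1,460,-128],1.8],
    [[-1,460,-128],1.8],
    [[-1,460,-128],1.8],
    [[-1,460,-128],1.8],
    [[-1,460,-128],1.8],
    [[-1,460,-128],1.8],
    [[-1,460,-128],1.8],
    [[-1,460,-128],1.8],
  ],
)

```text
time: 43.08
tool_pos: [480.3, 217.8, 154.9]
tcp_rot: [1.6, 88.3, -1.0]
ft_force: [-0.7, -0.4, -0.7]
finger_gap: 16.5
```

```bash
python3 - <<'E'
from h import *
tilt()
p2=toW(TC,TA,-78,0)
rel([(*p2,37,87.5)])
im,d=snap('scene'); cv2.imwrite('pics/scene7.png',im[150:400,130:530,::-1].copy())
E
```

```text
tilt toward world x,y deg [ 1.65 -0.03]
t 43.08 tcp [480.3 217.8 154.9] phi 87.4 gap 16.5 F [-0.7 -0.4 -0.7] j [ 19.  -2. 104.  -1.  77. -68.]
(np.float64(479.6742387166151), np.float64(218.90231221449622), 37, 87.5) -> [117.8, 1.0, -4.1] -0.1
```

View pics/scene7.png

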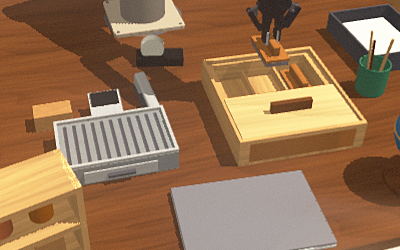

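The eraser is held over the middle pocket (270,50), and the left pocket already has its eraser.

Call:
move_arm(
  deltas=[
    [[40,1,-3],0],
    [[80,1,-4],0],
    [[105,1,-4],0],
    [[114,1,-4],0],
    [[118,1,-4],0],
    [[118,1,-4],0],
    [[118,1,-4],0],
  ],
)

```text
time: 44.0
tool_pos: [481.0, 219.3, 38.3]
tcp_rot: [3.4, 88.2, 0.8]
ft_force: [0.7, -0.4, 3.0]
finger_gap: 16.8
```

Call:
move_arm(
  deltas=[
    [[0,0,0],0],
    [[0,0,0],0],
    [[0,0,0],0],
    [[-20,0,0],0],
    [[-60,0,0],0],
    [[-120,0,0],0],
    [[-150,0,0],0],
    [[-150,0,0],0],
    [[-150,0,0],0],
  ],
  jaw=-0.25,
)

```text
time: 45.12
tool_pos: [475.8, 219.1, 187.1]
tcp_rot: [2.5, 88.3, -0.1]
ft_force: [-0.1, -0.5, 0.4]
finger_gap: 31.9
```

```bash
python3 - <<'E'
from h import *
tilt()
rel([(450,-100,185,-2.5)])
E
```

```text
tilt toward world x,y deg [ 1.73 -0.  ]
t 45.12 tcp [475.8 219.1 187.1] phi 87.4 gap 31.9 F [-0.1 -0.5  0.4] j [ 20.  -5. 102.  -1.  81. -68.]
(450, -100, 185, -2.5) -> [1.4, -319.9, -11.1] 89.9
```

Call:
move_arm(
  deltas=[
    [[1,-320,-11],90],
    [[1,-320,-11],90],
    [[1,-320,-11],90],
    [[1,-320,-11],90],
    [[1,-320,-11],90],
    [[1,-320,-11],90],
    [[1,-320,-11],90],
    [[1,-320,-11],90],
    [[1,-320,-11],90],
    [[1,-320,-11],90],
    [[1,-320,-11],90],
  ],
  jaw=0,
)

```text
time: 46.5
tool_pos: [449.4, -99.8, 184.3]
tcp_rot: [93.7, 88.4, 1.2]
ft_force: [0.5, -0.1, 0.6]
finger_gap: 42.6
```

```bash
python3 - <<'E'
from h import *
tilt()
im,d=snap('top');W=cloud('top',d); ribs(W,TC,TA,(-150,-6),(-140,125),40,58)
print('cover');ribs(W,TC,TA,(-150,160),(-140,140),85,110)
cv2.imwrite('pics/top8.png',cv2.resize(im[150:320,165:465],None,fx=2.6,fy=2.6,interpolation=cv2.INTER_CUBIC)[...,::-1])
rel([(634.6,211.5,150,-2.5),(634.6,211.5,76,-2.5)])
E
```

```text
tilt toward world x,y deg [1.62 0.03]
n 267 z 52.4 world [484.9 303.9] local [-76.5  85.1] sz [20.2 87.9] ang 87.2
n 232 z 52.2 world [478.1 218.3] local [-79.5  -0.7] sz [18.6 89.2] ang 89.2
cover
n 235 z 95.0 world [634.7 210.5] local [77.3 -1.6] sz [97.  14.7] ang 86.9
t 46.55 tcp [449.6 -99.9 184.6] phi -2.6 gap 42.9 F [0.1 0.4 0.5] j [-19. -15. 112.   1.  82. -17.]
(634.6, 211.5, 150, -2.5) -> [40.0, 169.8, -319.3] -0.1
(634.6, 211.5, 76, -2.5) -> [114.0, 167.6, -319.2] -0.1
```

View pics/top8.png

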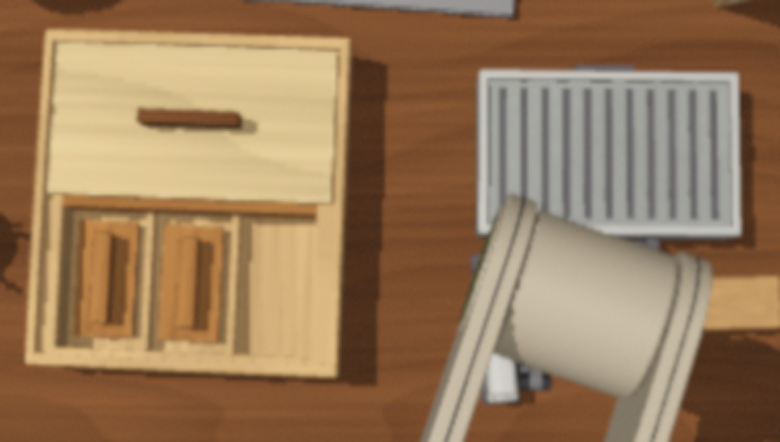

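Both erasers lie in the left and middle pockets, at crop (107,278) and (193,282), and the bed is empty. Now I'll close the cover.

Call:
move_arm(
  deltas=[
    [[35,170,-319],0],
    [[35,170,-319],0],
    [[35,170,-319],0],
    [[35,170,-319],0],
    [[35,170,-319],0],
    [[35,170,-319],0],
    [[35,170,-319],0],
    [[35,170,-319],0],
    [[80,168,-319],0],
    [[105,168,-319],0],
    [[110,168,-319],0],
    [[110,168,-319],0],
  ],
)

```text
time: 48.05
tool_pos: [635.2, 210.5, 81.1]
tcp_rot: [93.7, 88.3, 1.0]
ft_force: [0.8, -0.1, 0.4]
finger_gap: 42.9
```

```bash
python3 - <<'E'
from h import *
tilt()
p=toW(TC,TA,77.3,-1.3)
rel([(*p,78,-2.5),(*toW(TC,TA,-77,-1.3),78,-2.5)])
E
```

```text
tilt toward world x,y deg [1.7  0.03]
t 48.05 tcp [635.2 210.5  81.1] phi -2.6 gap 42.9 F [ 0.8 -0.1  0.4] j [14. 23. 83. -0. 72. 17.]
(np.float64(634.7697223247027), np.float64(210.8294586686031), 78, -2.5) -> [3.1, -0.5, -0.3] -0.1
(np.float64(480.61658173462206), np.float64(217.55993013907445), 78, -2.5) -> [-1.5, -154.7, 0.0] -0.1
```

Call:
move_arm(
  deltas=[
    [[2,0,0],0],
    [[2,0,0],0],
    [[2,0,0],0],
    [[2,0,0],0],
    [[2,0,0],0],
    [[2,0,0],0],
  ],
  jaw=-1,
  squeeze=40,
)

```text
time: 48.8
tool_pos: [636.6, 210.6, 81.2]
tcp_rot: [94.1, 88.1, 1.5]
ft_force: [-0.4, -1.2, 6.1]
finger_gap: 12.8
```

Call:
move_arm(
  deltas=[
    [[-0.5,-20,0],0],
    [[-1.3,-45,0],0],
    [[-2,-70,0],0],
    [[-3,-95,0],0],
    [[-3.5,-120,0],0],
    [[-4,-140,0],0],
    [[-4.5,-150,0],0],
    [[-4.5,-152,0],0],
    [[-4.5,-152,0],0],
    [[-4.5,-152,0],0],
  ],
)

```text
time: 50.05
tool_pos: [485.1, 217.8, 81.1]
tcp_rot: [94.9, 88.1, 2.2]
ft_force: [-2.5, 0.4, 6.7]
finger_gap: 13.3
```

```bash
python3 - <<'E'
from h import *
tilt(); rel([(480.6,217.6,80,-2.5)])
E
```

```text
tilt toward world x,y deg [1.87 0.07]
t 50.05 tcp [485.1 217.8  81.1] phi -2.6 gap 13.3 F [-2.5  0.4  6.7] j [ 19.   3. 107.  -1.  69.  22.]
(480.6, 217.6, 80, -2.5) -> [1.0, -4.5, 0.4] -0.1
```

Now release, rise, retreat clear of everything, and check.

Call:
move_arm(
  deltas=[
    [[0,0,0],0],
    [[0,0,0],0],
    [[0,0,0],0],
    [[-30,0,0],0],
    [[-80,0,0],0],
    [[-140,0,0],0],
    [[-170,0,0],0],
    [[-170,0,0],0],
    [[-170,0,0],0],
  ],
  jaw=0,
)

```text
time: 51.18
tool_pos: [479.1, 217.4, 249.8]
tcp_rot: [94.1, 88.2, 1.4]
ft_force: [-0.3, 0.9, -0.5]
finger_gap: 42.4
```

Call:
move_arm(
  deltas=[
    [[0,-40,220],0],
    [[0,-40,220],0],
    [[0,-40,220],0],
    [[0,-40,220],0],
    [[0,-40,220],0],
    [[0,-40,220],0],
    [[0,-40,220],0],
    [[0,-40,220],0],
  ],
)

```text
time: 52.18
tool_pos: [429.1, 0.3, 247.8]
tcp_rot: [94.4, 88.2, 1.9]
ft_force: [0.7, -0.3, 0.4]
finger_gap: 42.8
```

```bash
python3 - <<'E'
from h import *
rel([])
im,d=snap('top');W=cloud('top',d)
print('handle');ribs(W,TC,TA,(-150,160),(-140,140),85,110)
L=toL(TC,TA,W[...,:2])
for x in (-140,-100,-50,-15): 
    m=(abs(L[...,0]-x)<6)&(abs(L[...,1])<130)&(abs(L[...,1])>60); print(x,np.round(np.median(W[m][:,2]),1))
cv2.imwrite('pics/top9.png',im[...,::-1])
im,d=snap('scene');cv2.imwrite('pics/scene9.png',im[...,::-1])
W=cloud('scene',d)
L=toL(np.array([563.4,-196.8]),BA,W[...,:2]); m=(L[...,0]<-50)&(L[...,0]>-130)&(abs(L[...,1])<33)&(W[...,2]>18)&(W[...,2]<75)
print('pedal',m.sum(),np.polyfit(L[m][:,0],W[m][:,2],1))
E
```

```text
t 52.17 tcp [4.291e+02 3.000e-01 2.478e+02] phi -2.5 gap 42.8 F [ 0.7 -0.3  0.4] j [ -7. -22. 111.   0.  90.  -5.]
handle
n 233 z 94.8 world [482.6 218.7] local [-75.  -0.] sz [98.3 14.1] ang 87.4
-140 67.2
-100 67.4
-50 66.6
-15 67.3
pedal 591 [-0.36598914  6.66393809]
```

View pics/top9.png

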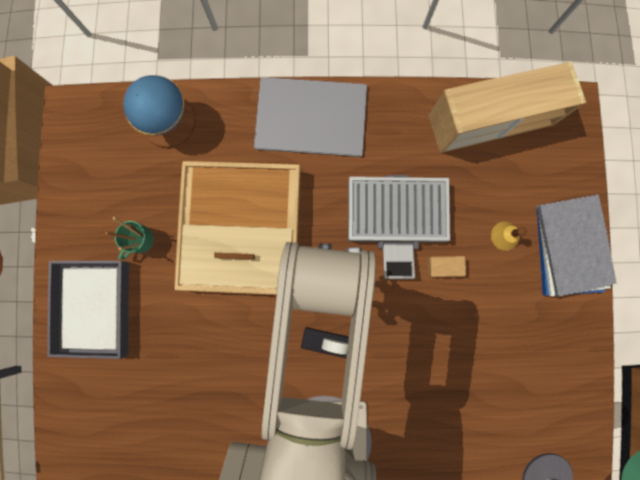

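View pics/scene9.png

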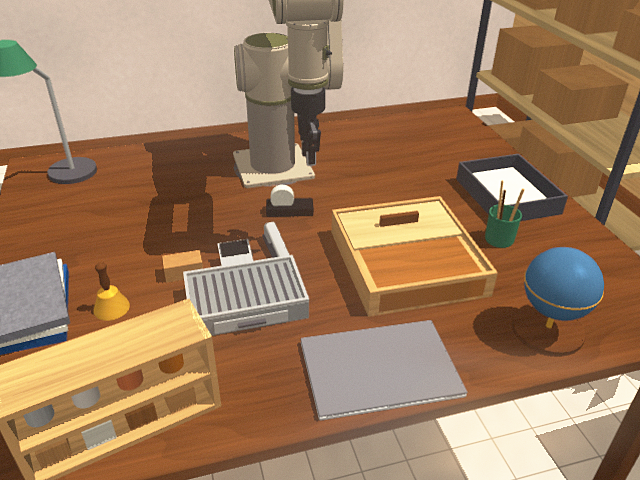

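The cover is fully forward, with its handle at (235,257) and x≈−75. The pedal is up again. The chalk box stands at (448,267), the bystanders are where they were, and the arm is clear. I'm handing in.

```bash
python3 - <<'E'
from bench import r
print(r.hand_in())
E
```

```text
the job is handed in; nothing more can be done
None
```

The job is handed in at about 52 s on the robot's clock; `hand_in` reported no verdict.

**What I did**
- I lifted the chalk box off the bed and stood it on the desk right of the pedal.
- I slid the cover back and found two erasers, in the left and middle pockets; the right pocket was empty.
- I set both erasers flat on the bed and pressed the pedal. I pressed again because after the first press the force eased to about 9 N, which left it unclear whether the stop had held. On the last press it held 19 N with the pedal measured level.
- I put the erasers back in their own pockets and slid the cover forward.

**Last checks**
- **Erasers:** just before closing, the ribs were within about 3 mm of the pocket centres and at the same height as at the start. I could not see them after the cover closed.
- **Cover:** it lies flat on its ledges at tray x ≈ −75 mm.
- **Pedal:** it is back up at rest.
- **Desk:** the chalk box stands upright, and the bell, mug and stapler look unmoved in the pictures. The arm was clear and touched nothing.

**Disagreements:** the two cameras differed by about 4 mm in x on the bed, well within the tolerance. The tool drifted to a tilt of about 1.8°, which did no visible harm.

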